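Close the packed surgical instrument case

ROBOT

A 6-joint arm with a two-finger parallel gripper is mounted at the origin on the work surface. World frame = base frame: x ahead of the robot, y to its left, z up, the work surface at z = 0. Lengths are in mm, angles in rad, forces in N, time in s.
With the tool pointing down it reaches from about 350 to 925 mm from the base axis. Payload 6.4 kg.
Tool frame: the origin (TCP) lies at the very end of the fingers, on their centre line; the grasp point (between the pads) lies bot.pinch_z behind it (bot.pinch_z is the distance from the TCP to the grasp point, in mm); z points along the fingers, y is the direction in which the jaws open and shut (so a half turn about z gives the same grasp; the last joint's range is limited). The gripper opens to 85 mm and grips with 20 to 120 N. Pads are 22 mm wide; open, the fingers measure 114 mm over their backs; the gripper's body (76 mm by 85 mm) begins 54 mm behind the grasp point. The pads swing forward as they close: fully open they stand 13 mm farther back than shut.
Start: joints at [1.148, 0.245, 1.558, -0, 1.339, -0.174], TCP at [160.053, 629.997, 191.69] pointing down, gripper open.
Joint ranges: [-3.13, 3.13], [-1.02, 2.26], [0.13, 2.54], [-0.95, 4.09], [0.21, 2.88], [-2.74, 2.74]. Speed limits (rad/s): [2.57, 2.57, 3.14, 3.14, 3.14, 3.14].

INTERFACE

Orientations are given as a 3x3 rotation matrix whose columns are the frame's x, y, z axes.
In Python, from bench import bot gives the robot as it stands.
- The arm moves only by the shell command python3 -m handwheel 'ROWS'. ROWS is JSON, one flat list of numbers, 7 for each row, row after row: the opening, from 0 (shut) to 1 (fully open), then the shift along the tool's x, y, z in cm, then the turn, a rotation vector about the tool's x, y, z in degrees. A call has exactly 10 rows; each row shifts and turns the pose as measured when the row begins, along the tool's axes as they then stand; what a row does not reach is not made up. A row lasts 1/10 s, in which the tool goes at most 50 mm and 8.59 degrees, less where a joint would pass 70% of its speed; a pose out of reach is approached as far as the arm can. A call with a gripper value outside its range is refused whole. The fingers move at their own pace and stop on an object; the grip force is fixed at half the most. Time passes only in rows, so rows that do not move let the fingers close, or fill a call up. It gives the time, the measured TCP pose, the force and the opening at its end, in the units of the state.
- bot.get_state(): the state, without advancing time (a new reading comes with each control period).
- bot.capture(name): name is "side" or "top"; returns a dict with "color" (420x560x3 uint8, red, green, blue), "camera_matrix" (3x3 intrinsics, pixels), "D" ([k1, k2, p1, p2, k3] as OpenCV has them; the pictures are not rectified), "pose" (4x4, takes a point from camera to world coordinates). Camera axes: x right, y down, z forward; pixel columns grow to the right and rows downward; lengths in mm; the calibration is good to about 2 mm. A picture is of the moment at which its call begins. There is no depth.
- bot.hand_in(): hands the job in, once; it reports no verdict.
The state is a dict: "t": time; "q": joint angles; "qvel": joint speeds; "joint_efforts": joint torques, N m; "position": TCP position; "tcp_rot": TCP orientation; "wrist_force": force on the tool from outside, world axes, zero at the start; "wrist_torque": the same for the moment, N m; "grip_width": opening from 0.0 (shut) to 1.0 (fully open).
Only numpy, scipy, OpenCV 4.12 (cv2) and the standard library are available. Lean on these libraries where they do the work, as an engineer would, in place of code of your own. Each camera call takes 0.05 s, during which the arm holds its last target.

TASK

Close the open instrument case: bring its lid over and lower it gently, never letting it drop, then press it down until the front catch snaps over it and holds it fully shut. Leave the instruments in the case, and the forceps, mallet and small pot around it, where they are.

Things in the scene. Friction and masses are not known exactly. Their poses are not given: they have to be found in the camera images.
- case: The open steel instrument case, fixed on the table: 256 mm wide (along its y), 160 mm deep (its x), walls 53 mm high, 3 mm thick. Origin: centre of its underside, on the table. Its x points from the front wall (x = -80 mm, with the catch) to the rear wall (+80 mm, with the hinge), z up. All that lies inside is below 30 mm. The closed case at the back is not part of the job.
- hinge_mid (a point): Middle of the lid's hinge axis: in the case frame x +83, y 0, z +54 mm. The axis runs along the case's y. Measured from this axis the lid plate (3 mm) reaches 168 mm; it is 262 mm wide along the hinge, its outer face lies 7 mm from the axis, and its rim is turned 14 mm inwards.
- lid (a joint): Lid angle, rad: 0 fully shut (level), 1.57 upright, stop at 1.97, leaning back past upright, near which it starts. Stiff hinge: it stays where it is left above about 1.2; below about 0.75 (depending on its weight, 0.43 to 0.65 kg, up to 1.1) it falls if not held. Unpressed it rests ajar on the catch at 0.06; pressed down at the front edge with 5 to 15 N it snaps past at about 0.02 and stays at 0.
- lid_tab (a point): Centre of the flat finger tab, 80 mm wide (along the hinge), 36 mm long, 9 mm thick, midway along the lid's free edge. Axes: the lid's, the same as the case's when shut (outer face to +z, hinge to +x). In them the tab rises from its root towards (-0.643, 0, 0.766), 50 deg off the plate, its flat faces look along (0.766, 0, 0.643), and this point is at x -179, z +26 mm from the hinge axis.
- lid_side (a point): A point on the lid's outer face 95 mm to the +y side of its middle and 140 mm from the hinge axis, beside the tab (plain plate there; the same on the -y side). Axes as for lid_tab: the outer face looks to +z. The lid can be pushed here.
- catch_nose (a point): Middle of the sloping nose, 40 mm wide, at the top of the sprung steel catch plate, which stands outside the middle of the front wall, 57 mm above the table. The lid's front edge pushes it outwards and it springs back over the edge. It needs no handling.
- catch (a joint): Outward swing of the catch, rad: 0 at rest (also when it holds the lid), about 0.08 while the lid's edge is passing it.
- instrument0: Slim double-ended steel hand instrument, 210 mm long, handle 8 mm thick, lying in the case's notched rack (nearest the front); loose, to be left alone. Origin under its middle, length along y.
- instrument1: Slim double-ended steel hand instrument, 210 mm long, handle 8 mm thick, lying in the case's notched rack (second from the front); loose, to be left alone. Origin under its middle, length along y.
- instrument2: Slim double-ended steel hand instrument, 210 mm long, handle 8 mm thick, lying in the case's notched rack (third); loose, to be left alone. Origin under its middle, length along y.
- instrument3: Slim double-ended steel hand instrument, 210 mm long, handle 8 mm thick, lying in the case's notched rack (nearest the hinge); loose, to be left alone. Origin under its middle, length along y.
- forceps: Steel dental forceps, 160 mm long, 11 mm thick, loose on the table beside the case (its +y side); to be left alone. Origin near the middle, underneath; length along x.
- mallet: Steel mallet with a grey grip, 175 mm long, 27 mm thick, loose on the table in front of the case; to be left alone. Origin near the middle, underneath; length along x.
- gallipot: Small open steel pot, 60 mm across, 45 mm high, loose on the table behind the case, on its hinge side; to be left alone. Origin at the centre of its underside.

How it is judged (in metres and radians):
At the end, for the whole second after the job is handed in: The lid is fully shut (within 0.02 rad, 3 mm at its front edge), the catch has sprung back over it (within 0.03 rad of rest), and the instruments (20 mm) and the forceps, mallet and gallipot (30 mm) are where they were (value of joint lid below 0.02 rad and value of joint catch below 0.03 rad and distance of each of instrument0, instrument1, instrument2, instrument3 from where it was at the start of the episode below 0.02 m and distance of each of forceps, mallet, gallipot from where it was at the start of the episode below 0.03 m); the robot touches nothing.
It fails at once if the lid is let drop or slammed: it turns faster than 1.5 rad/s downwards while between 0.5 and 0.09 rad open (value of joint lid between 0.09 and 0.5 rad and velocity of joint lid below -1.5 rad/s).
It fails at once if an instrument in the case is shifted by more than 20 mm (distance of any of instrument0, instrument1, instrument2, instrument3 from where it was at the start of the episode above 0.02 m).
It fails at once if the forceps, mallet or gallipot near the case is shifted by more than 30 mm (distance of any of forceps, mallet, gallipot from where it was at the start of the episode above 0.03 m).
It also fails if it takes over 48 s, if anything falls off the work surface, if the arm or the gripper's body presses on something with over 40 N, if the wrist force passes 120 N, or if a joint passes its speed limit or range.

## Working session

There is one attempt and no reset: what is moved stays moved. The work goes in short steps, Python scripts to look and compute and a shell command to move; the robot and the scene stay as the last step left them, time stands still between calls to the robot, and variables do not carry over. Pictures are saved under pics/ and viewed, and the job is handed in when it is done.

```bash
mkdir -p pics; ls; python3 - <<'E'
from bench import bot
import cv2
for n in("side","top"):
    c=bot.capture(n); cv2.imwrite(f"pics/{n}0.png",c["color"][:,:,::-1]); print(n,c["camera_matrix"],c["D"],c["pose"])
s=bot.get_state(); print(s, bot.pinch_z)
E
```

```text
pics
side [[410.46098224   0.         285.90058994]
 [  0.         410.46098224 208.87849225]
 [  0.           0.           1.        ]] [-0.00896232  0.          0.          0.          0.        ] [[ 8.99492674e-01  3.50289920e-01 -2.61170254e-01  7.47222805e+02]
 [ 4.36622781e-01 -7.43226353e-01  5.06927150e-01 -4.13311452e+02]
 [-1.65371449e-02 -5.70010140e-01 -8.21471219e-01  8.10717722e+02]
 [ 0.00000000e+00  0.00000000e+00  0.00000000e+00  1.00000000e+00]]
top [[446.3500784    0.         279.54443874]
 [  0.         446.3500784  206.42905865]
 [  0.           0.           1.        ]] [0.03275134 0.         0.         0.         0.        ] [[-1.74328321e-02 -9.92705131e-01  1.19300543e-01  4.16975927e+02]
 [-9.99835601e-01  1.67129829e-02 -7.03183991e-03  2.71679259e+01]
 [ 4.98667563e-03 -1.19403515e-01 -9.92833286e-01  1.03591312e+03]
 [ 0.00000000e+00  0.00000000e+00  0.00000000e+00  1.00000000e+00]]
{'t': 0.1, 'q': array([ 1.14792560e+00,  2.45750167e-01,  1.55890982e+00,  6.53250844e-06,
        1.33875170e+00, -1.74069802e-01]), 'qvel': array([ 0.00143982, -0.00118946, -0.00273153, -0.00021747, -0.00116014,
       -0.00130054]), 'joint_efforts': array([-3.19349529e-04, -4.30670178e+01, -3.27131367e+01, -1.00430350e-04,
        2.78768523e-03, -8.27192736e-06]), 'position': array([159.7840478 , 629.44411193, 190.67728947]), 'tcp_rot': array([[-9.69207888e-01,  2.46242774e-01, -7.52294042e-04],
       [ 2.46243714e-01,  9.69206526e-01, -1.65619791e-03],
       [ 3.21301526e-04, -1.79044776e-03, -9.99998346e-01]]), 'wrist_force': array([1.21265832, 0.44966907, 0.26096104]), 'wrist_torque': array([-0.03110416,  0.03608789, -0.07968416]), 'grip_width': 1.002201880757005} 18.700000000000003
```

View pics/side0.png

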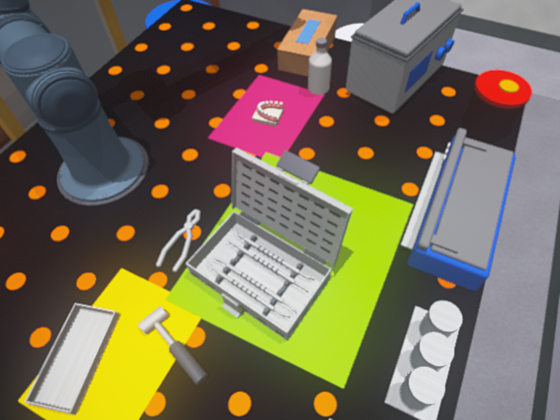

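View pics/top0.png

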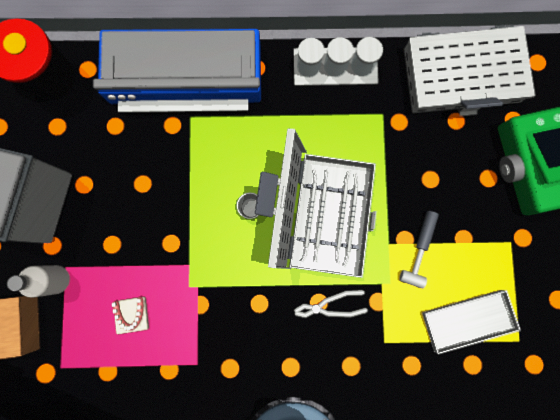

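The side view shows the lid leaning back from the case, with the tab at about (297,165) and the catch at about (232,305). In the top view the case front faces right: catch at (373,221), tab at (267,194), gallipot at (246,206). I'll enlarge both for corner picks.

```bash
python3 - <<'E'
import cv2
a=cv2.imread("pics/top0.png")[115:300,225:395]; cv2.imwrite("pics/topz.png",cv2.resize(a,None,fx=3.2,fy=3.2,interpolation=cv2.INTER_CUBIC))
a=cv2.imread("pics/side0.png")[140:345,175:360]; cv2.imwrite("pics/sidez.png",cv2.resize(a,None,fx=2.9,fy=2.9,interpolation=cv2.INTER_CUBIC))
E
```

```text
(no output)
```

View pics/topz.png

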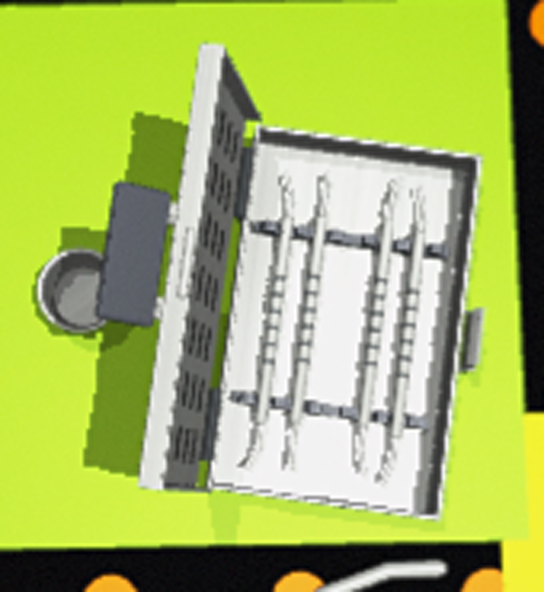

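View pics/sidez.png

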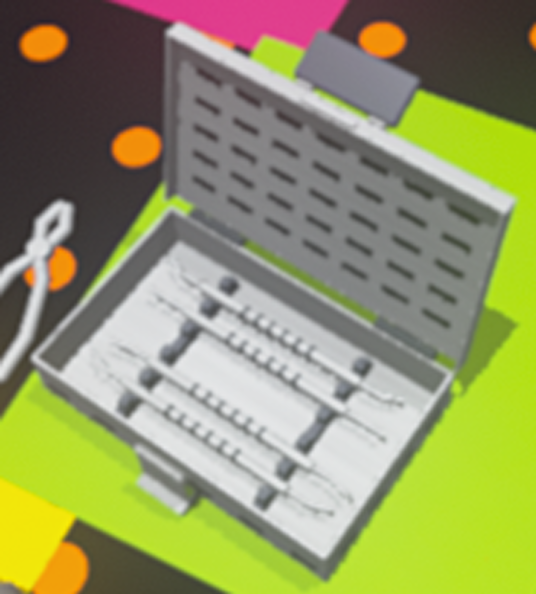

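```bash
cat > h.py <<'E'
import numpy as np, cv2
from scipy.spatial.transform import Rotation as R
def proj(c,P):
    T=np.linalg.inv(c["pose"]); rv=cv2.Rodrigues(T[:3,:3])[0]
    return cv2.projectPoints(np.asarray(P,float).reshape(-1,1,3),rv,T[:3,3],c["camera_matrix"],np.array(c["D"]))[0].reshape(-1,2)
def case2w(p,P):
    c,s=np.cos(p[2]),np.sin(p[2]); P=np.atleast_2d(P)
    return P@np.array([[c,s,0],[-s,c,0],[0,0,1]])+[p[0],p[1],0]
def lid2case(th,P):
    P=np.atleast_2d(np.asarray(P,float)); x,y,z=P.T
    return np.c_[x*np.cos(th)+z*np.sin(th)+83,y,-x*np.sin(th)+z*np.cos(th)+54]
W=[[-80,128,53],[-80,-128,53],[80,-128,53],[80,128,53]]
def tab():
    u=np.array([-.643,0,.766]); n=np.array([.766,0,.643]); c=np.array([-179,0,26.]); 
    return np.array([c+18*a*u+40*b*np.array([0,1,0])+4.5*d*n for d in(-1,1) for a,b in((1,-1),(1,1),(-1,1),(-1,-1))])
E
python3 - <<'E'
from h import *
from bench import bot
from scipy.optimize import least_squares
ct,cs=bot.capture("top"),bot.capture("side")
t=lambda L:np.array(L)/3.2+[225,115]
s=lambda L:np.array(L)/2.9+[175,140]
wt=t([(439,518),(481,157),(258,128),(210,490)]); ws=s([(36,357),(327,580),(455,375),(175,210)])
f=lambda p:np.r_[(proj(ct,case2w(p,W))-wt).ravel(),(proj(cs,case2w(p,W))-ws).ravel()]
r=least_squares(f,[450,0,1.5],loss='soft_l1'); print(r.x,np.round(r.fun.reshape(-1,2),1).tolist())
# lid
L=[[-168,-131,7],[-168,131,7]]
for th in np.arange(1.8,2.0,.03):
    q=case2w(r.x,lid2case(th,tab())); l=case2w(r.x,lid2case(th,L))
    print(round(th,2),np.round((proj(ct,q)-[225,115])*3.2).astype(int).tolist(),np.round((proj(ct,l)-[225,115])*3.2).astype(int).tolist(),'S',np.round((proj(cs,q)-[175,140])*2.9).astype(int).tolist(),np.round((proj(cs,l)-[175,140])*2.9).astype(int).tolist())
E
```

```text
[517.27435952 -99.02909767   1.4123783 ] [[0.5, -0.2], [0.9, -1.7], [-0.2, -2.5], [-0.8, -2.0], [-2.0, 0.3], [-0.8, -6.6], [0.0, -0.1], [-1.1, -1.7]]
1.8 [[113, 173], [92, 311], [149, 322], [168, 186], [106, 175], [86, 312], [142, 322], [161, 188]] [[195, 38], [131, 481]] S [[426, 77], [322, 25], [295, 72], [397, 126], [429, 81], [326, 29], [299, 76], [400, 129]] [[521, 198], [184, 20]]
1.83 [[103, 173], [83, 310], [140, 321], [160, 186], [98, 175], [77, 311], [134, 322], [154, 188]] [[187, 37], [123, 480]] S [[430, 74], [327, 22], [299, 69], [402, 122], [433, 79], [331, 27], [303, 73], [404, 126]] [[524, 194], [189, 17]]
1.86 [[95, 172], [74, 309], [132, 320], [152, 185], [89, 174], [69, 310], [126, 321], [146, 187]] [[179, 37], [114, 478]] S [[434, 72], [332, 20], [304, 66], [406, 119], [437, 77], [335, 26], [307, 71], [408, 123]] [[528, 190], [193, 14]]
1.89 [[86, 172], [65, 309], [124, 319], [144, 185], [81, 174], [60, 309], [119, 320], [138, 187]] [[171, 37], [106, 477]] S [[438, 69], [336, 18], [308, 63], [410, 116], [440, 75], [339, 24], [311, 68], [412, 121]] [[531, 186], [198, 12]]
1.92 [[77, 172], [57, 308], [116, 319], [136, 184], [73, 174], [52, 309], [111, 319], [131, 186]] [[163, 36], [98, 476]] S [[442, 67], [341, 17], [312, 60], [413, 113], [444, 73], [343, 23], [315, 66], [415, 118]] [[535, 183], [202, 10]]
1.95 [[69, 172], [48, 307], [108, 318], [128, 184], [65, 174], [45, 308], [104, 319], [124, 186]] [[155, 36], [91, 475]] S [[446, 66], [345, 15], [316, 58], [417, 110], [447, 72], [347, 22], [319, 64], [419, 116]] [[538, 180], [207, 8]]
1.98 [[61, 172], [40, 307], [100, 317], [120, 183], [58, 174], [37, 308], [97, 318], [116, 186]] [[148, 36], [83, 474]] S [[450, 64], [349, 14], [320, 56], [421, 108], [451, 70], [351, 21], [323, 62], [422, 114]] [[541, 177], [211, 6]]
```

```bash
python3 - <<'E'
from h import *
from bench import bot
from scipy.optimize import least_squares
ct,cs=bot.capture("top"),bot.capture("side")
t=lambda L:np.array(L)/3.2+[225,115]
s=lambda L:np.array(L)/2.9+[175,140]
wt=t([(439,518),(481,157),(258,128),(210,490)]); ws=s([(36,357),(455,375),(175,210)])
tt=t([(120,182),(100,320),(153,327),(170,192)]); ts=s([(418,75),(320,32),(297,75),(393,125)])
def f(p):
    q=case2w(p,lid2case(p[3],tab()))
    return np.r_[(proj(ct,case2w(p,W))-wt).ravel(),(proj(cs,case2w(p,np.array(W)[[0,2,3]]))-ws).ravel(),
     (proj(ct,q)[[0,1,2,3]]-tt).ravel(),(proj(cs,q)[:4]-ts).ravel()]
r=least_squares(f,[517,-99,1.41,1.8],loss='soft_l1'); print(r.x,np.round(r.fun.reshape(-1,2),1).tolist())
p=r.x; np.save("p.npy",p)
for n,P in(("tab",[-179,0,26]),("side-",[-140,-95,7]),("side+",[-140,95,7])): print(n,case2w(p,lid2case(p[3],P)))
print("hinge",case2w(p,[83,0,54]))
for n,c in(("top",ct),("side",cs)):
    im=c["color"][:,:,::-1].copy(); im=cv2.resize(im,None,fx=3,fy=3)
    for Q in (W,[[80*a,128*b,0] for a,b in((-1,1),(-1,-1),(1,-1),(1,1))],lid2case(p[3],tab()[:4]),lid2case(p[3],[[-168,-131,7],[-168,131,7],[0,131,7],[0,-131,7]])):
        cv2.polylines(im,[np.round(proj(c,case2w(p,Q))*3).astype(int).reshape(-1,1,2)],True,(0,0,255),1)
    b=(330,660,660,1200) if n=="top" else (400,1080,480,1120)
    cv2.imwrite(f"pics/fit_{n}.png",im[b[0]:b[0]+600,b[2]:b[3]])
E
```

```text
[515.61674701 -98.716614     1.41706879   1.78111839] [[0.7, 0.4], [0.5, -1.2], [-0.6, -1.6], [-0.7, -1.0], [-2.6, 0.2], [-0.7, -0.9], [-2.0, -1.9], [-0.8, -1.4], [-0.8, -1.2], [0.2, -0.1], [0.8, -0.4], [0.7, 0.7], [-1.3, -2.4], [-2.8, -0.8], [-0.3, 0.5]]
tab [[537.94170296  45.36177901 223.62736002]]
side- [[627.7294036    4.40673131 189.45349745]]
side+ [[439.97004047  33.5000563  189.45349745]]
hinge [[528.32593635 -16.69541853  54.        ]]
```

View pics/fit_top.png

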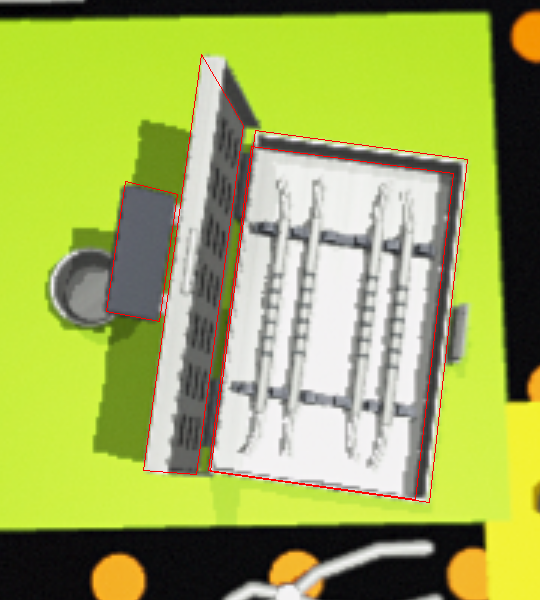

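View pics/fit_side.png

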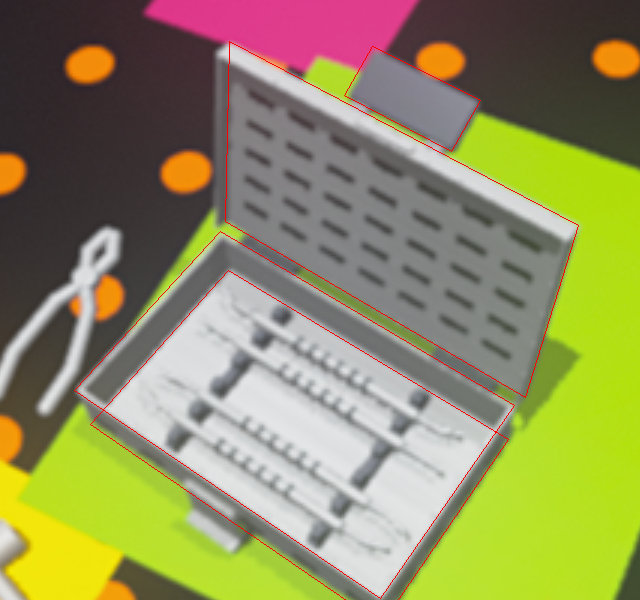

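```bash
python3 -c "
from bench import bot; print([a for a in dir(bot) if a[0]!='_'])"
python3 -m handwheel '[0,-2.6,-2.9,0,0,0,0, 0,-2.6,-2.9,0,0,0,0, 0,-2.6,-2.9,0,0,0,0, 0,-2.6,-2.9,0,0,0,0, 0,-2.6,-2.9,0,0,0,0, 0,-2.6,-2.9,0,0,0,0, 0,-2.6,-2.9,0,0,0,0, 0,-2.6,-2.9,0,0,0,0, 0,-2.6,-2.9,0,0,0,0, 0,0,0,0,0,0,0]'
```

```text
['MotionError', 'capture', 'get_state', 'hand_in', 'pinch_z']
t: 1.3
position: [327.7, 308.7, 190.8]
tcp_rot: [[-0.97, 0.242, 0.003], [0.242, 0.97, 0.0], [-0.002, 0.001, -1.0]]
wrist_force: [-0.2, 1.1, 0.2]
grip_width: 0.002
```

```bash
cat >> h.py <<'E'
def incase(s):
    "tool pose in case frame: pos, tilt phi (deg, about case y), misalignments"
    p=np.load("p.npy"); c,sn=np.cos(p[2]),np.sin(p[2]); M=np.array([[c,sn,0],[-sn,c,0],[0,0,1]])
    P=M@(np.array(s["position"])-[p[0],p[1],0]); Rt=M@s["tcp_rot"]
    ideal=np.array([[0,1,0],[1,0,0],[0,0,-1.]]).T
    return P,Rt,np.degrees(np.arctan2(-Rt[0,2],-Rt[2,2]))
def togo(s,Pt,phi):
    "shift (cm) and rotvec (deg) in tool axes to reach case-frame pos Pt with tilt phi"
    P,Rt,_=incase(s); a=np.radians(phi)
    z=np.array([-np.sin(a),0,-np.cos(a)]); x=np.array([0,1.,0]); T=np.c_[x,np.cross(z,x),z]
    return Rt.T@(np.array(Pt)-P)/10, R.from_matrix(Rt.T@T).as_rotvec(degrees=True)
def rep(Pt=None,phi=0):
    from bench import bot
    s=bot.get_state(); P,Rt,f=incase(s); np.set_printoptions(precision=2,suppress=True)
    print("t",round(s["t"],2),"case",P,"phi",round(f,2),"F",s["wrist_force"],"w",round(s["grip_width"],3),"q",s["q"])
    if Pt is not None: print("togo",*togo(s,Pt,phi))
    return s
E
python3 -c "
from h import *; rep([160,95,165],0)"
```

```text
t 1.3 case [373.89 248.08 190.84] phi -0.04 F [-0.21  1.09  0.17] w 0.002 q [ 0.5  -0.25  2.05 -0.    1.34 -0.82]
togo [-17.19 -19.91   2.61] [ 0.05  0.14 -5.23]
```

```bash
python3 -m handwheel '[0,-2.2,-2.5,0.3,0,0,-1, 0,-2.2,-2.5,0.3,0,0,-1, 0,-2.2,-2.5,0.3,0,0,-1, 0,-2.2,-2.4,0.3,0,0,-1, 0,-2.2,-2.4,0.3,0,0,-1, 0,-2.1,-2.4,0.3,0,0,-0.2, 0,-2.1,-2.4,0.3,0,0,0, 0,-1.2,-1.2,0.3,0,0,0, 0,0,0,0,0,0,0, 0,0,0,0,0,0,0]' >/dev/null
python3 - <<'E'
from h import *; rep([160,95,165],0)
from bench import bot
c=bot.capture("side"); cv2.imwrite("pics/s1.png",cv2.resize(c["color"][100:340,140:460,::-1],None,fx=2.4,fy=2.4))
E
```

```text
t 2.3 case [181.89  85.5  167.8 ] phi -0.33 F [-0.89  0.45  0.08] w 0.001 q [-0.04 -0.18  2.04  0.01  1.28 -1.47]
togo [ 0.97 -2.18  0.26] [0.33 0.34 0.39]
```

View pics/s1.png

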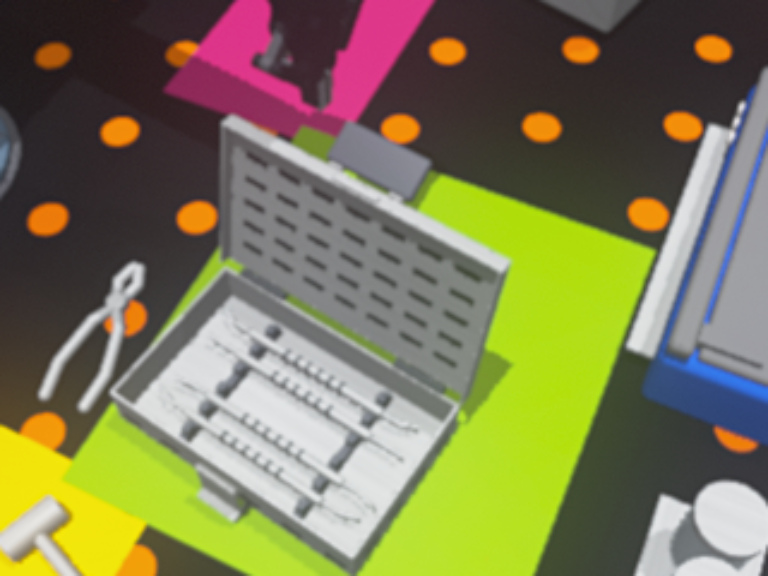

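```bash
python3 -m handwheel '[0,0.3,-1.2,0,0,0,0.4, 0,0.3,-1.2,0,0,0.3,0, 0,0.3,-1.2,0,0.3,0,0, 0,0,-1.0,0,0,0,0, 0,0,-0.6,0,0,0,0, 0,0,-0.6,0,0,0,0, 0,0,-0.6,0,0,0,0, 0,0,-0.6,0,0,0,0, 0,0,-0.6,0,0,0,0, 0,0,-0.4,0,0,0,0]' >/dev/null
python3 - <<'E'
from h import *; rep([72,95,165],0)
from bench import bot
c=bot.capture("side"); cv2.imwrite("pics/s2.png",cv2.resize(c["color"][100:340,140:460,::-1],None,fx=2.4,fy=2.4))
E
```

```text
t 3.35 case [ 99.43  95.7  171.58] phi -0.32 F [-0.88  1.65  3.02] w 0.003 q [-0.23 -0.27  2.11  0.01  1.3  -1.65]
togo [-0.06 -2.75  0.64] [0.32 0.31 0.19]
```

View pics/s2.png

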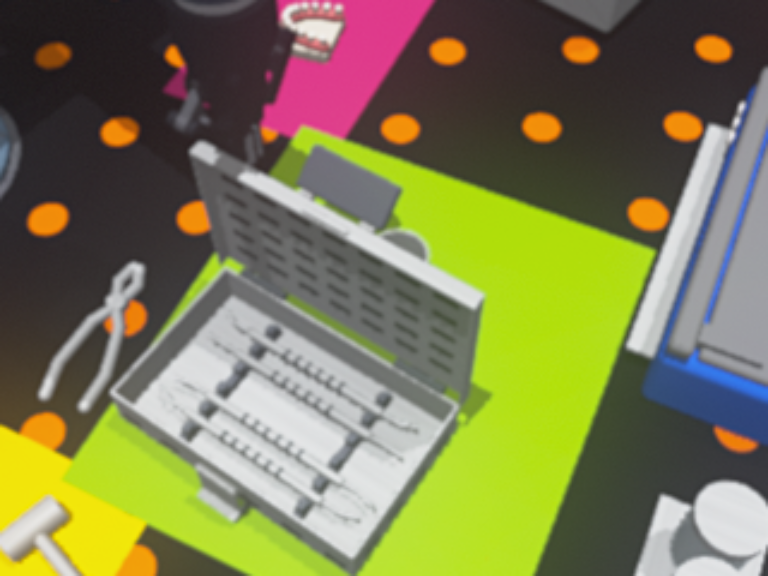

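The lid is being pushed forward and now stands just short of upright; its free edge runs from (205,150) to (475,300). I'll continue pushing.

```bash
python3 -m handwheel '[0,0,-0.5,0.1,0,0,0, 0,0,-0.5,0.1,0,0,0, 0,0,-0.5,0.1,0,0,0, 0,0,-0.5,0.1,0,0,0, 0,0,-0.4,0.1,0,0,0, 0,0,-0.4,0.1,0,0,0, 0,0,-0.3,0,0,0,0, 0,0,-0.2,0,0,0,0, 0,0,0,0,0,0,0, 0,0,0,0,0,0,0]' >/dev/null
python3 - <<'E'
from h import *; rep([72,95,165],0)
from bench import bot
p=np.load("p.npy")
for n in("side","top"):
    c=bot.capture(n); im=cv2.resize(c["color"][:,:,::-1],None,fx=3,fy=3)
    for th,col in((1.2,(0,0,255)),(1.3,(255,0,0))):
        for d in (tab()[:4],tab()[4:]): cv2.polylines(im,[np.round(proj(c,case2w(p,lid2case(th,d)))*3).astype(int).reshape(-1,1,2)],True,col,1)
    b=(330,660,660,1200) if n=="top" else (360,1080,480,1120)
    cv2.imwrite(f"pics/b_{n}.png",im[b[0]:b[0]+600,b[2]:b[3]])
E
```

```text
t 4.4 case [ 62.47  96.2  162.69] phi -0.25 F [ 0.97  1.8  -0.04] w 0.001 q [-0.32 -0.27  2.13  0.01  1.29 -1.74]
togo [-0.12  0.95 -0.23] [0.25 0.2  0.16]
```

View pics/b_side.png

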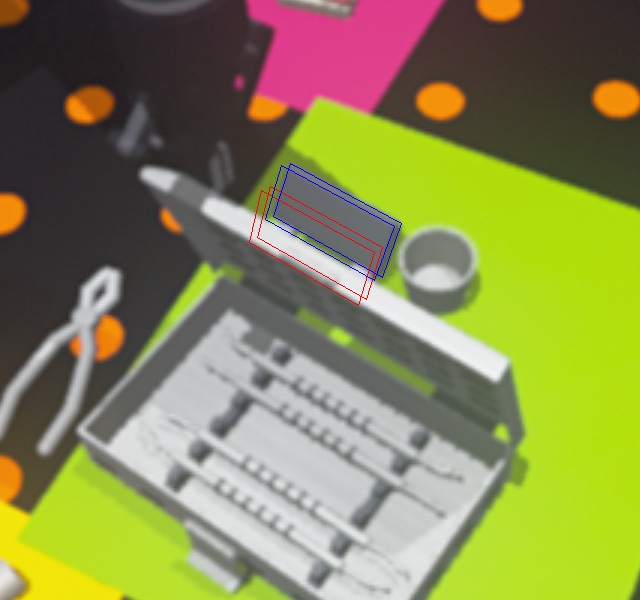

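View pics/b_top.png

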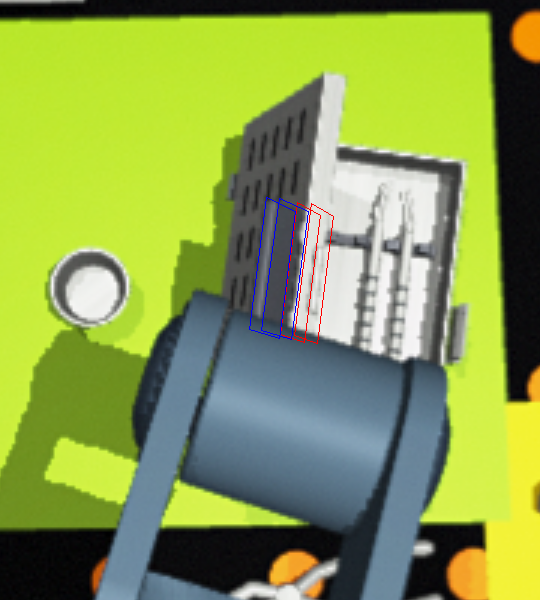

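```bash
cat >> h.py <<'E'
def tgt(th,a,y=0):
    d=a-18.7
    return lid2case(th,[-179-.643*d,y,26+.766*d])[0], np.degrees(th)-40
E
python3 - <<'E'
from h import *
for a in(90,8):
    T=tgt(1.30,a); print(T); rep(*T)
E
```

```text
(array([100.53199909,   0.        , 292.21673947]), np.float64(34.484513367007025))
t 4.5 case [ 62.47  96.18 162.71] phi -0.24 F [0.26 1.09 1.13] w -0.001 q [-0.32 -0.27  2.13  0.    1.29 -1.74]
togo [ -9.67   3.83 -12.9 ] [34.72  0.24  0.1 ]
(array([ 54.11,   0.  , 224.61]), np.float64(34.484513367007025))
t 4.5 case [ 62.47  96.18 162.71] phi -0.24 F [0.26 1.09 1.13] w -0.001 q [-0.32 -0.27  2.13  0.    1.29 -1.74]
togo [-9.64 -0.84 -6.16] [34.72  0.24  0.1 ]
```

```bash
python3 -m handwheel '[0,0,2.5,0,0,0,0, 0.6,0,2.5,-1,0,0,0, 0.6,0,0,-3,0,0,0, 0.6,0,0,-3,0,0,0, 0.6,0,0,-3,0,0,0, 0.6,-1.5,0,-3,0,0,0, 0.6,-2,0,0,7,0,0, 0.6,-2,0,0,7,0,0, 0.6,-2,0,0,7,0,0, 0.6,-1.5,0,0,7,0,0]' >/dev/null
python3 -c "
from h import *; rep(*tgt(1.30,90))"
```

```text
t 5.5 case [111.13   3.83 301.94] phi 29.06 F [ 0.86 -0.07  0.08] w 0.601 q [ 0.07  0.    1.69 -0.5   1.56 -1.31]
togo [-0.37 -0.45  1.37] [ 5.42  0.5  -0.4 ]
```

```bash
python3 -m handwheel '[0.6,-0.4,-0.4,0,5.4,0.5,-0.4, 0.6,0,0,1.3,0,0,0, 0.6,0,0,2,0,0,0, 0.6,0,0,2,0,0,0, 0.6,0,0,0,0,0,0, 0.6,0,0,0,0,0,0, 0.6,0,0,0,0,0,0, 0.6,0,0,0,0,0,0, 0.6,0,0,0,0,0,0, 0.6,0,0,0,0,0,0]' >/dev/null
python3 - <<'E'
from h import *; rep(*tgt(1.3,8))
from bench import bot
p=np.load("p.npy")
for n in("side","top"):
    c=bot.capture(n); im=cv2.resize(c["color"][:,:,::-1],None,fx=3,fy=3)
    b=(330,660,660,1200) if n=="top" else (360,1080,480,1120)
    cv2.imwrite(f"pics/c_{n}.png",im[b[0]:b[0]+600,b[2]:b[3]])
E
```

```text
t 6.5 case [ 78.49  -1.2  258.1 ] phi 34.52 F [-0.61  0.74  0.46] w 0.605 q [ 0.06  0.05  1.75 -0.59  1.5  -1.28]
togo [ 0.13 -0.11  4.14] [-0.04  0.14  0.22]
```

View pics/c_side.png

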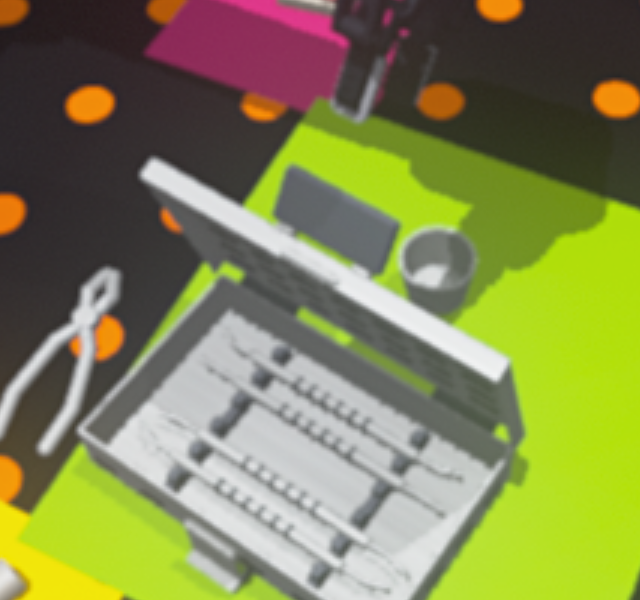

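View pics/c_top.png

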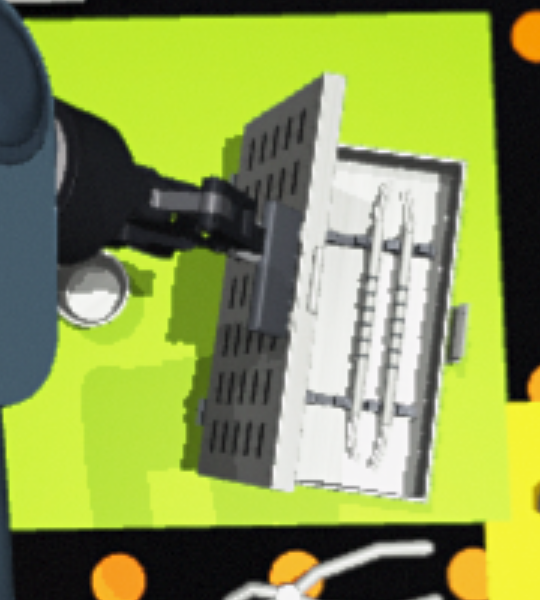

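```bash
python3 - <<'E'
from h import *
from bench import bot
s=bot.get_state(); p=np.load("p.npy"); R_=s["tcp_rot"]; o=s["position"]
pts=[o,o-R_[:,2]*18.7, o-R_[:,2]*10+R_[:,1]*26,o-R_[:,2]*10-R_[:,1]*26, o-R_[:,2]*73]
print(s["position"])
for n in("side","top"):
    c=bot.capture(n); im=cv2.resize(c["color"][:,:,::-1],None,fx=3,fy=3)
    for k,q in enumerate(proj(c,pts)): cv2.circle(im,tuple(np.round(q*3).astype(int)),4,[(0,0,255),(0,255,255),(255,0,0),(0,255,0),(255,0,255)][k],-1)
    for th in (1.3,):
        for d in (tab()[:4],tab()[4:]): cv2.polylines(im,[np.round(proj(c,case2w(p,lid2case(th,d)))*3).astype(int).reshape(-1,1,2)],True,(0,0,255),1)
    b=(330,660,560,1100) if n=="top" else (200,1080,480,1120)
    cv2.imwrite(f"pics/d_{n}.png",im[b[0]:b[0]+600,b[2]:b[3]])
E
```

```text
[528.79087238 -21.36519696 257.99524752]
```

View pics/d_side.png

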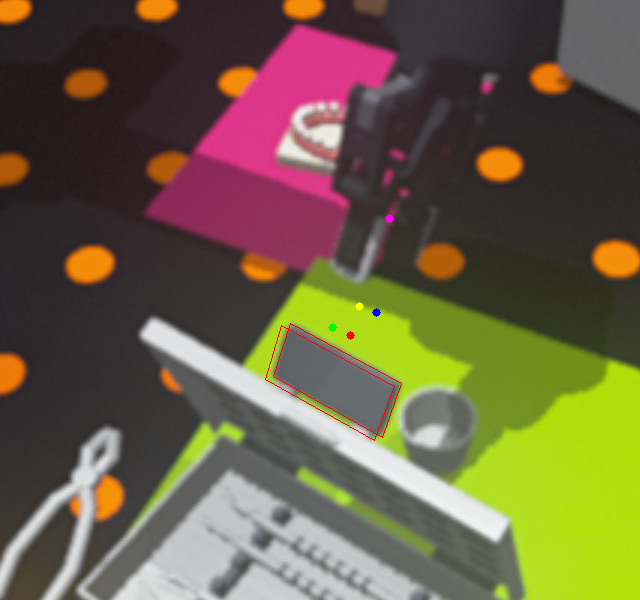

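View pics/d_top.png

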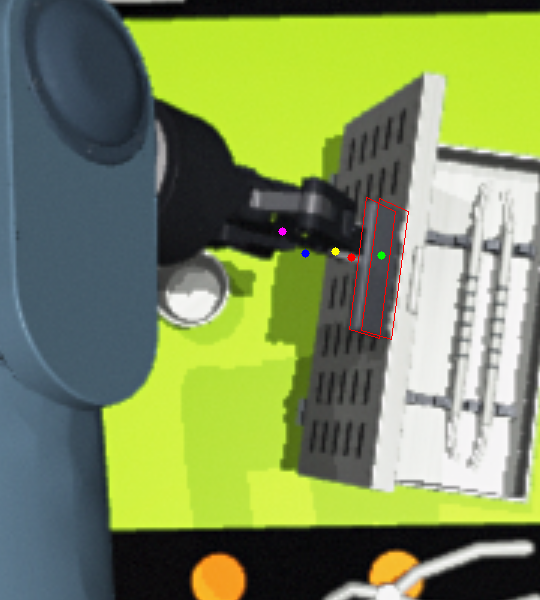

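```bash
python3 - <<'E'
from h import *
from bench import bot
p=np.load("p.npy"); c=bot.capture("side")
for P,o,z in (([181.89,85.5,167.8],(140,100),2.4),([62.47,96.2,162.69],(160,120),3)):
    for dz in(0,20,50): print((proj(c,case2w(p,np.array(P)+[0,0,dz]))[0]-o)*z)
s=bot.get_state(); print(s["q"],s["position"],s["tcp_rot"])
E
python3 - <<'E'
import cv2
a=cv2.imread("pics/s1.png")[0:250,150:450]; cv2.imwrite("pics/s1z.png",cv2.resize(a,None,fx=2.3,fy=2.3))
E
```

```text
[319.16231327 133.54852049]
[318.17444666 117.76738079]
[316.6188612   92.91350094]
[220.6266893  217.68173816]
[216.88083266 199.06234245]
[210.96498258 169.65027322]
[ 0.05496642  0.05138206  1.74774232 -0.59011971  1.49723843 -1.27525371] [528.51662086 -21.44233636 257.4971189 ] [[-0.98887039  0.12189066 -0.08531127]
 [ 0.14877481  0.8146889  -0.56048912]
 [ 0.00118375 -0.56694326 -0.82375599]]
```

View pics/s1z.png

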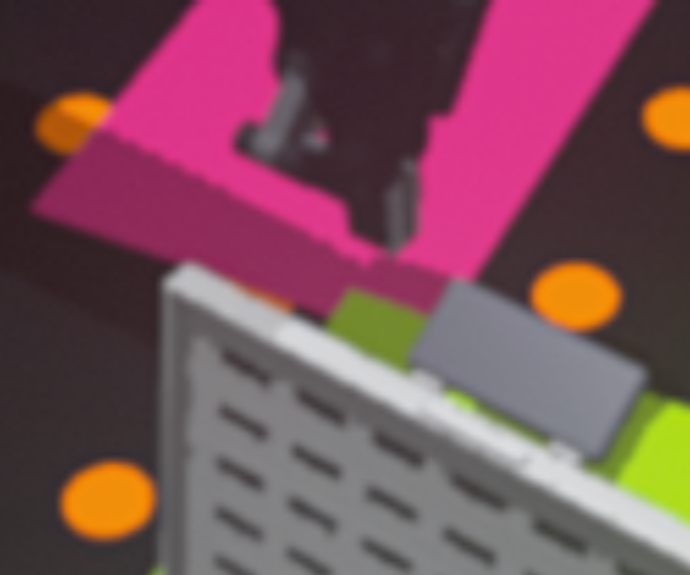

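```bash
python3 - <<'E'
import cv2
from bench import bot
import numpy as np
ims=[]
for n,(x,y) in (("side",(255,90)),("top",(255,160))):
    c=bot.capture(n)["color"][y:y+70,x:x+90,::-1]
    c=cv2.convertScaleAbs(c,alpha=1.7,beta=25)
    ims.append(cv2.resize(c,(540,420),interpolation=cv2.INTER_CUBIC)); cv2.imwrite(f"pics/e_{n}.png",ims[-1])
E
```

```text
(no output)
```

View pics/e_side.png

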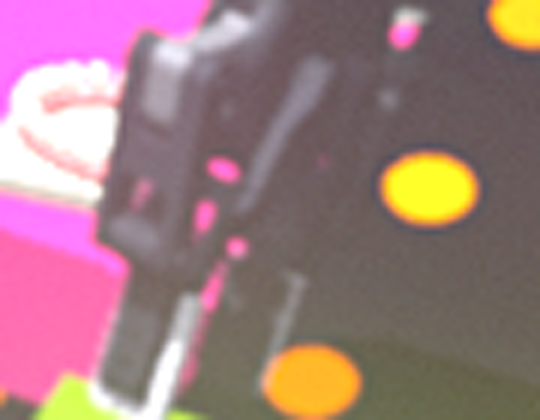

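View pics/e_top.png

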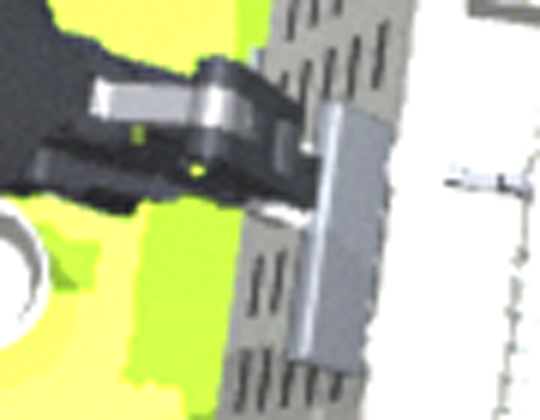

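```bash
cat >> h.py <<'E'
def tri(c1,u1,c2,u2):
    A=[];b=[]
    for c,u in((c1,u1),(c2,u2)):
        q=cv2.undistortPoints(np.array([[u]],float),c["camera_matrix"],np.array(c["D"]))[0,0]
        d=c["pose"][:3,:3]@[q[0],q[1],1]; d/=np.linalg.norm(d); M=np.eye(3)-np.outer(d,d); A.append(M); b.append(M@c["pose"][:3,3])
    x,*_=np.linalg.lstsq(np.vstack(A),np.hstack(b),rcond=None)
    return x
E
python3 - <<'E'
from h import *
from bench import bot
cs,ct=bot.capture("side"),bot.capture("top"); s=bot.get_state()
for u,v in(((287.5,157),(306,190)),((275.8,157.5),(307.5,190)),((276,157),(304,195))):
    X=tri(cs,u,ct,v); print(X, s["tcp_rot"].T@(X-s["position"]), proj(cs,X),proj(ct,X))
E
```

```text
[538.43744909 -17.0245936  310.77758341] [ -9.12573181 -25.3987579  -47.37956523] [[281.89241378 157.92774284]] [[302.90749427 185.3271525 ]]
[530.35811617 -23.81375522 314.71052421] [ -2.1416936  -34.14397035 -46.12225501] [[275.47705881 157.5605606 ]] [[307.31181274 189.73633025]]
[525.0138906  -17.35016362 306.37452472] [  4.09351336 -24.80293089 -42.42160279] [[274.52923215 157.26568834]] [[303.14400355 193.78811446]]
```

```bash
python3 -m handwheel '[0,0,0,0,0,0,0, 0,0,0,0,0,0,0, 0,0,0,0,0,0,0, 0,0,0,0,0,0,0, 0,0,0,0,0,0,0, 0,0,0,0,0,0,0, 0,0,0,0,0,0,0, 0,0,0,0,0,0,0, 0,0,0,0,0,0,0, 0,0,0,0,0,0,0]' >/dev/null
python3 - <<'E'
from h import *
from bench import bot
s=rep()
pts=[s["position"]-s["tcp_rot"][:,2]*k for k in (0,30)]
for n,(x,y) in (("side",(245,100)),("top",(255,150))):
    cc=bot.capture(n); print(n,(proj(cc,pts)-[x,y])*6)
    c=cc["color"][y:y+90,x:x+90,::-1]
    c=cv2.convertScaleAbs(c,alpha=1.7,beta=25)
    cv2.imwrite(f"pics/f_{n}.png",cv2.resize(c,(540,540),interpolation=cv2.INTER_CUBIC))
E
```

```text
t 7.95 case [ 78.2   -0.85 257.27] phi 34.54 F [0.47 0.88 0.42] w 0.004 q [ 0.05  0.05  1.75 -0.59  1.5  -1.28]
side [[187.83 471.89]
 [219.43 378.05]]
top [[293.35 275.65]
 [239.21 255.3 ]]
```

View pics/f_side.png

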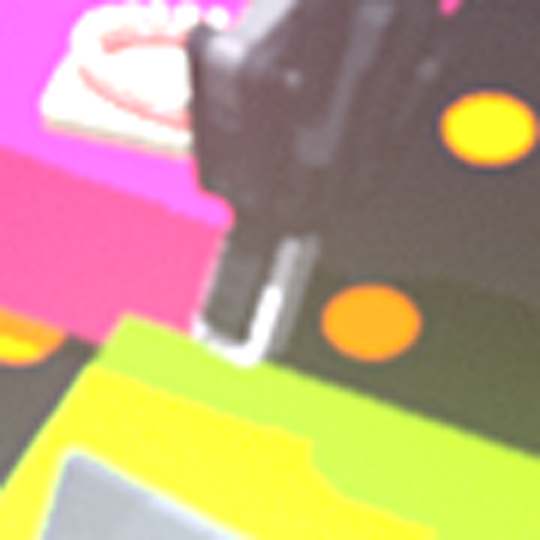

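View pics/f_top.png

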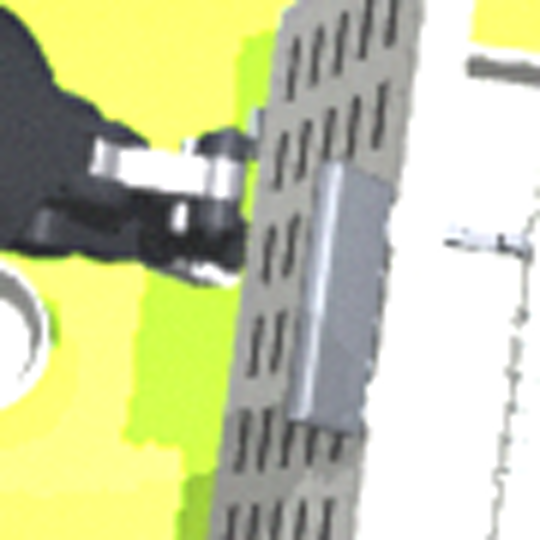

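```bash
python3 - <<'E'
from h import *
from bench import bot
cs,ct=bot.capture("side"),bot.capture("top"); s=bot.get_state()
for u,v in(((285.3,157.5),(294.7,191.7)),((284.5,158.5),(295.5,192))):
    X=tri(cs,u,ct,v); print(X, s["tcp_rot"].T@(X-s["position"]), proj(cs,X)-u,proj(ct,X)-v)
rep(*tgt(1.3,8-33))
E
```

```text
[533.45690234  -2.21364199 293.60616536] [ -2.04786456  -4.26853775 -41.22283183] [[-1.92171694  0.3563574 ]] [[-1.10327526 -1.6076298 ]]
[532.91324178  -3.71717259 292.43185719] [ -1.73615434  -4.8937113  -39.36617743] [[-1.79086805  0.33199362]] [[-1.02975924 -1.49494658]]
t 8.15 case [ 78.23  -0.83 257.23] phi 34.54 F [ 0.09 -0.67  0.17] w -0.002 q [ 0.05  0.05  1.75 -0.59  1.5  -1.28]
togo [ 0.09 -0.13  7.35] [-0.06  0.06  0.25]
```

```bash
python3 -m handwheel '[0.6,0,0,0,0,0,0, 0.6,0,0,0,0,0,0, 0.6,0,0,0,0,0,0, 0.6,0,0,1,0,0,0, 0.6,0,0,1,0,0,0, 0.6,0,0,1,0,0,0, 0.6,0,0,1,0,0,0, 0.6,0,0,1,0,0,0, 0.6,0,0,0,0,0,0, 0.6,0,0,0,0,0,0]' >/dev/null
cat > look.py <<'E'
import sys
from h import *
from bench import bot
tag=sys.argv[1]; L=[]
for n,(x,y) in (("side",(205,100)),("top",(235,135))):
    c=bot.capture(n)["color"][y:y+150,x:x+100,::-1]
    L.append(cv2.resize(cv2.convertScaleAbs(c,alpha=1.5,beta=20),(400,600),interpolation=cv2.INTER_CUBIC))
cv2.imwrite(f"pics/{tag}.png",np.hstack(L))
E
python3 look.py g1; python3 -c "
from h import *; rep(*tgt(1.3,8-33))"
```

```text
t 9.25 case [ 46.82   0.03 211.07] phi 34.56 F [1.03 0.73 0.25] w 0.599 q [-0.    0.07  1.82 -0.61  1.4  -1.27]
togo [-0.   -0.16  1.77] [-0.07 -0.08  0.3 ]
```

View pics/g1.png

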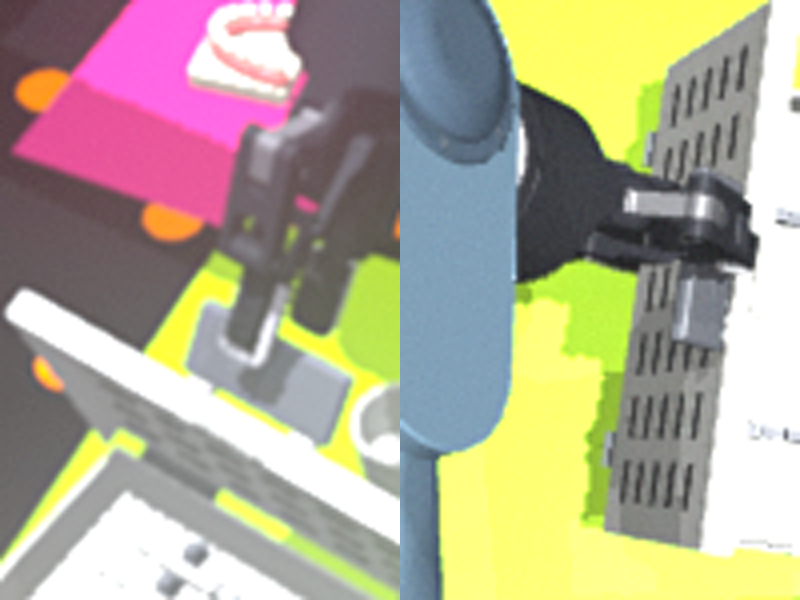

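The front finger's tip is at (245,360) in the side crop, in front of the tab, with the other finger behind it. The actual fingertips sit about 35 mm short of the reported TCP. I'll go a bit deeper and close.

```bash
python3 -m handwheel '[0.6,0,-0.1,0.7,0,0,0, 0.6,0,0,0.6,0,0,0, 0.6,0,0,0,0,0,0, 0.3,0,0,0,0,0,0, 0.2,0,0,0,0,0,0, 0,0,0,0,0,0,0, 0,0,0,0,0,0,0, 0,0,0,0,0,0,0, 0,0,0,0,0,0,0, 0,0,0,0,0,0,0]' >/dev/null
python3 look.py g2; python3 -c "
from h import *; s=rep(*tgt(1.3,8-33)); print(s['wrist_torque'])"
```

```text
t 10.35 case [ 38.58  -0.67 201.08] phi 34.51 F [-0.64 -0.69 -0.42] w 0.086 q [-0.02  0.07  1.83 -0.61  1.37 -1.27]
togo [ 0.07 -0.05  0.48] [-0.03  0.05  0.22]
[ 0.27 -0.16 -0.09]
```

View pics/g2.png

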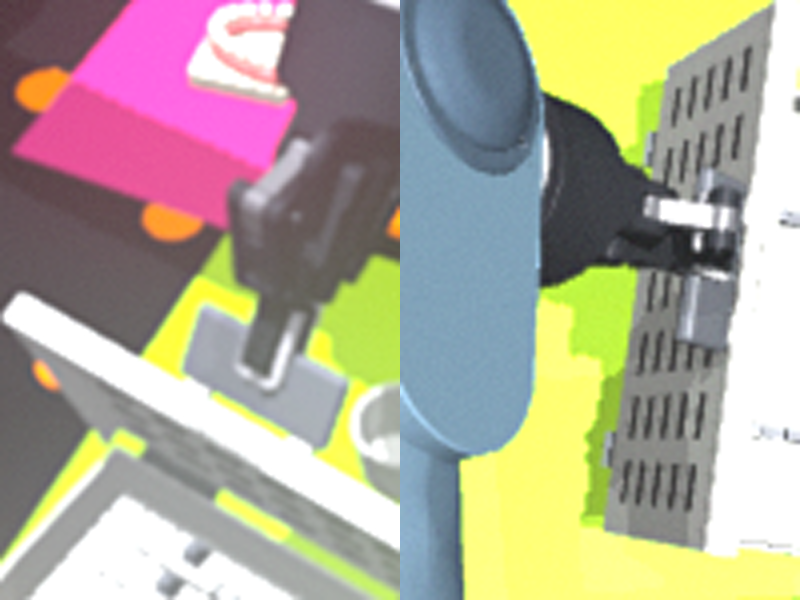

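```bash
cat >> h.py <<'E'
def arc(d=1.5):
    from bench import bot
    s=rep(); P,Rt,f=incase(s); h=Rt.T@(np.array([83,P[1],54])-P); r=R.from_rotvec([-d,0,0],degrees=True)
    print("theta by pos",np.degrees(np.arctan2(P[2]-54,83-P[0])),"by phi",f+40,"radius",np.hypot(P[2]-54,P[0]-83),"h_tool",h,"row",(h-r.apply(h))/10,"misalign rotvec",togo(s,P,f)[1])
E
python3 -c "
from h import *; arc(1.5)"
```

```text
t 10.35 case [ 38.58  -0.67 201.08] phi 34.51 F [-0.64 -0.69 -0.42] w 0.086 q [-0.02  0.07  1.83 -0.61  1.37 -1.27]
theta by pos 73.193998112377 by phi 74.51059585396322 radius 153.64470275609116 h_tool [ -0.38 119.94  96.03] row [-0.   -0.25  0.32] misalign rotvec [-0.    0.05  0.22]
```

```bash
python3 -m handwheel '[0,0,-0.13,0.16,-0.75,0,0, 0,0,-0.25,0.32,-1.5,0,0, 0,0,-0.25,0.32,-1.5,0,0, 0,0,-0.25,0.32,-1.5,0,0, 0,0,-0.25,0.32,-1.5,0,0, 0,0,-0.25,0.32,-1.5,0,0, 0,0,-0.25,0.32,-1.5,0,0, 0,0,-0.25,0.32,-1.5,0,0, 0,0,-0.25,0.32,-1.5,0,0, 0,0,0,0,0,0,0]' >/dev/null
python3 -c "
from h import *; arc(1.5)"; python3 look.py g3
```

```text
t 11.35 case [  4.06  -0.57 185.66] phi 20.51 F [ 1.32 -1.49 -2.76] w 0.082 q [-0.2  -0.01  1.88 -0.37  1.27 -1.51]
theta by pos 59.05486484652871 by phi 60.50654839589597 radius 153.5156652558013 h_tool [ -0.2  120.06  95.67] row [-0.   -0.25  0.32] misalign rotvec [-0.    0.03  0.11]
```

View pics/g3.png

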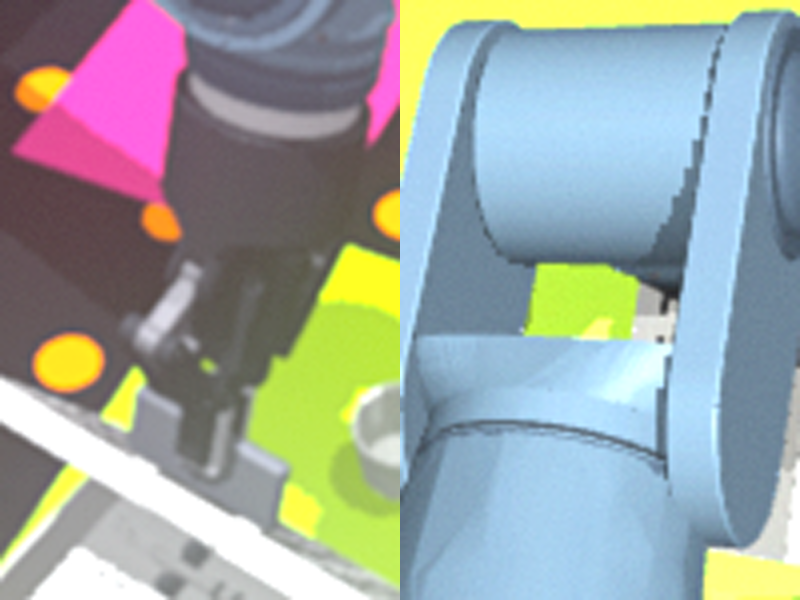

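Tracking is excellent: the tab is held and the lid follows. Continuing.

```bash
python3 -m handwheel '[0,0,-0.25,0.32,-1.5,0,0, 0,0,-0.25,0.32,-1.5,0,0, 0,0,-0.25,0.32,-1.5,0,0, 0,0,-0.25,0.32,-1.5,0,0, 0,0,-0.25,0.32,-1.5,0,0, 0,0,-0.25,0.32,-1.5,0,0, 0,0,-0.25,0.32,-1.5,0,0, 0,0,-0.25,0.32,-1.5,0,0, 0,0,-0.25,0.32,-1.5,0,0, 0,0,-0.25,0.32,-1.5,0,0]' >/dev/null
python3 -c "
from h import *; arc(1.5)"
```

```text
t 12.45 case [-28.49  -0.52 158.97] phi 4.45 F [ 1.44  0.38 -1.83] w 0.093 q [-0.42 -0.01  1.9  -0.08  1.23 -1.81]
theta by pos 43.275086929055945 by phi 44.44999450575802 radius 153.1322280007157 h_tool [ -0.5  119.3   96.01] row [-0.   -0.25  0.32] misalign rotvec [-0.    0.05  0.28]
```

```bash
python3 -m handwheel '[0,0,-0.25,0.32,-1.5,0,0, 0,0,-0.25,0.32,-1.5,0,0, 0,0,-0.25,0.32,-1.5,0,0, 0,0,-0.25,0.32,-1.5,0,0, 0,0,-0.25,0.32,-1.5,0,0, 0,0,-0.25,0.32,-1.5,0,0, 0,0,-0.25,0.32,-1.5,0,0, 0,0,-0.25,0.32,-1.5,0,0, 0,0,-0.25,0.32,-1.5,0,0, 0,0,-0.25,0.32,-1.5,0,0]' >/dev/null
python3 -c "
from h import *; arc(1.5)"; python3 look.py g4
```

```text
t 13.45 case [-53.74  -0.52 122.78] phi -11.9 F [ 1.86  0.41 -1.49] w 0.085 q [-0.61  0.07  1.9   0.2   1.27 -2.1 ]
theta by pos 26.70433587264594 by phi 28.10403500190329 radius 153.06383375735132 h_tool [ -0.38 119.62  95.49] row [-0.   -0.25  0.32] misalign rotvec [-0.    0.12  0.28]
```

View pics/g4.png

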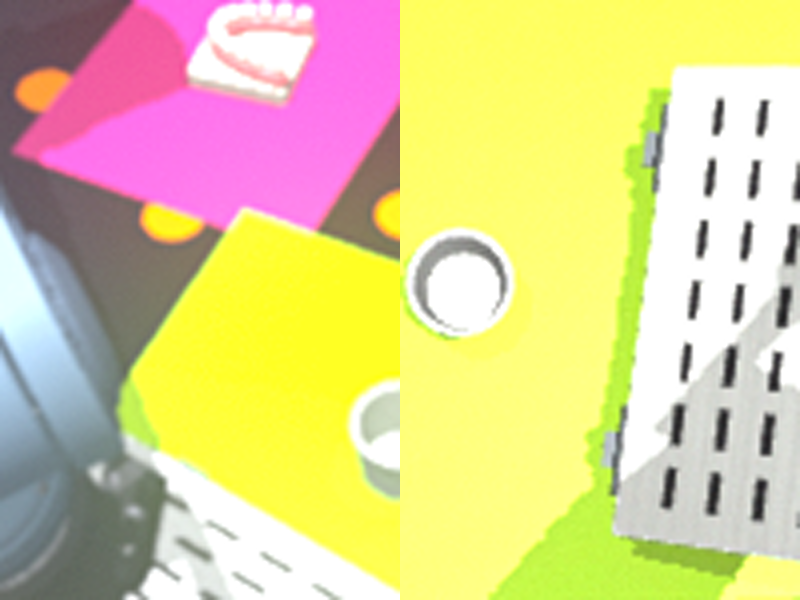

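```bash
python3 -m handwheel '[0,0,-0.25,0.32,-1.5,0,0, 0,0,-0.25,0.32,-1.5,0,0, 0,0,-0.25,0.32,-1.5,0,0, 0,0,-0.25,0.32,-1.5,0,0, 0,0,-0.25,0.32,-1.5,0,0, 0,0,-0.25,0.32,-1.5,0,0, 0,0,-0.25,0.32,-1.5,0,0, 0,0,-0.25,0.32,-1.5,0,0, 0,0,-0.25,0.32,-1.5,0,0, 0,0,-0.25,0.32,-1.5,0,0]' >/dev/null
python3 -c "
from h import *; arc(1)"; python3 - <<'E'
from bench import bot
import cv2,numpy as np
L=[cv2.resize(bot.capture(n)["color"][y:y+200,x:x+250,::-1],(400,320)) for n,x,y in(("side",120,170),("top",250,120))]
cv2.imwrite("pics/g5.png",np.hstack(L))
E
```

```text
t 14.55 case [-67.65  -0.43  81.17] phi -28.14 F [ 0.76  0.66 -1.97] w 0.087 q [-0.76  0.24  1.85  0.41  1.36 -2.33]
theta by pos 10.222405079113093 by phi 11.85609797907664 radius 153.07930161313735 h_tool [ -0.59 120.02  95.01] row [ 0.   -0.16  0.21] misalign rotvec [-0.    0.02  0.29]
```

View pics/g5.png

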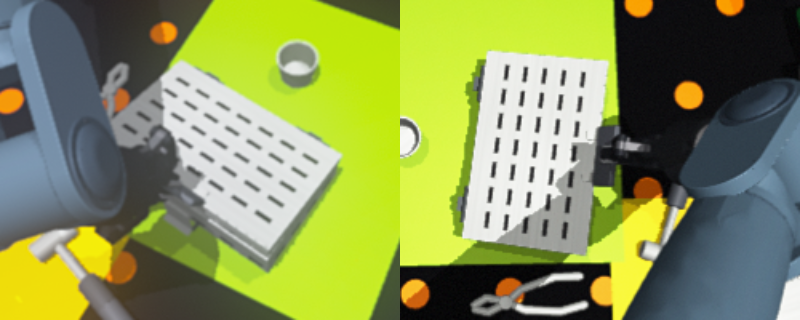

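```bash
python3 -m handwheel '[0,0,-0.16,0.21,-1,0,0, 0,0,-0.16,0.21,-1,0,0, 0,0,-0.16,0.21,-1,0,0, 0,0,-0.16,0.21,-1,0,0, 0,0,-0.16,0.21,-1,0,0, 0,0,-0.16,0.21,-1,0,0, 0,0,-0.16,0.21,-1,0,0, 0,0,-0.16,0.21,-1,0,0, 0,0,0,0,0,0,0, 0,0,0,0,0,0,0]' >/dev/null
python3 -c "
from h import *; arc(1)"
```

```text
t 15.65 case [-69.87  -0.34  58.34] phi -36.84 F [-0.03  2.15 -0.12] w 0.085 q [-0.81  0.35  1.82  0.5   1.43 -2.42]
theta by pos 1.6255943162830735 by phi 3.155941783954958 radius 152.933006165851 h_tool [ -0.69 119.74  95.14] row [ 0.   -0.16  0.21] misalign rotvec [ 0.   -0.07  0.27]
```

The weight came off the wrist (Fz about 0), so the lid is resting on the catch. Now I press on along the arc while still holding the tab.

```bash
python3 -m handwheel '[0,0,-0.16,0.21,-1,0,0, 0,0,-0.16,0.21,-1,0,0, 0,0,-0.16,0.21,-1,0,0, 0,0,-0.16,0.21,-0.5,0,0, 0,0,0,0,0,0,0, 0,0,0,0,0,0,0, 0,0,0,0,0,0,0, 0,0,0,0,0,0,0, 0,0,0,0,0,0,0, 0,0,0,0,0,0,0]' 
python3 -c "
from h import *; arc(1)"
```

```text
t: 16.65
position: [505.2, -167.3, 50.6]
tcp_rot: [[-0.99, 0.108, 0.095], [0.144, 0.749, 0.646], [-0.002, 0.653, -0.757]]
wrist_force: [-1.8, 2.5, 1.3]
grip_width: 0.089
t 16.65 case [-69.34  -0.18  50.58] phi -40.78 F [-1.78  2.47  1.33] w 0.089 q [-0.83  0.4   1.8   0.53  1.46 -2.46]
theta by pos -1.2875440505049263 by phi -0.7784550575973057 radius 152.38211873900428 h_tool [ -1.36 117.59  96.91] row [ 0.   -0.17  0.21] misalign rotvec [ 0.   -0.26  0.44]
```

```bash
python3 -m handwheel '[0,0,-0.2,0.3,0,0,0, 0,0,-0.2,0.3,0,0,0, 0,0,-0.2,0.3,0,0,0, 0,0,-0.2,0.3,0,0,0, 0,0,0,0,0,0,0, 0,0,0,0,0,0,0, 0,0,0,0,0,0,0, 0,0,0,0,0,0,0, 0,0,0,0,0,0,0, 0,0,0,0,0,0,0]' 
python3 - <<'E'
from h import *; arc(1)
from bench import bot
import cv2,numpy as np
L=[cv2.resize(bot.capture(n)["color"][y:y+150,x:x+100,::-1],(400,600),interpolation=cv2.INTER_CUBIC) for n,x,y in(("side",185,210),("top",300,130))]
cv2.imwrite("pics/g6.png",np.hstack(L))
E
```

```text
t: 17.65
position: [504.9, -166.8, 51.0]
tcp_rot: [[-0.991, 0.1, 0.089], [0.134, 0.742, 0.657], [-0.0, 0.663, -0.748]]
wrist_force: [-2.4, 3.0, 2.5]
grip_width: 0.087
t 17.65 case [-68.91   0.19  51.02] phi -41.55 F [-2.42  3.01  2.49] w 0.087 q [-0.83  0.41  1.79  0.54  1.48 -2.47]
theta by pos -1.1252356987010652 by phi -1.5521526225611666 radius 151.942670992152 h_tool [ -2.96 115.63  98.52] row [ 0.   -0.17  0.2 ] misalign rotvec [ 0.01 -0.72  0.86]
```

View pics/g6.png

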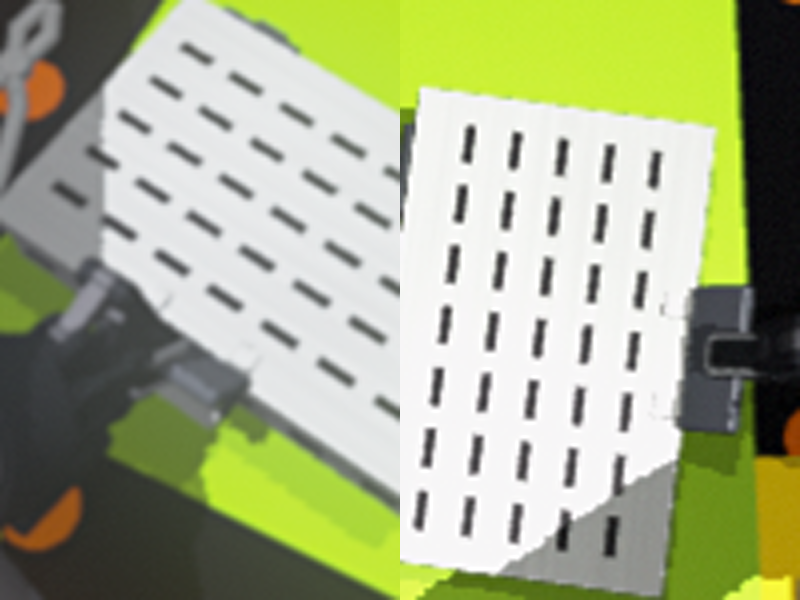

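```bash
python3 -m handwheel '[0.3,0,0,0,0,0,0, 0.3,0,0,0,0,0,0, 0.3,0,0,0,0,0,0, 0.3,0,0,-0.7,0,0,0, 0.3,0,0,-1.5,0,0,0, 0.3,0,0,-2,0,0,0, 0.3,0,0,-2,0,0,0, 0.3,0,0,-3,0,0,0, 0.3,0,0,-3,0,0,0, 0.3,0,0,0,0,0,0]' 
python3 - <<'E'
from h import *; rep()
from bench import bot
p=np.load("p.npy"); L=[]
for n,x,y in(("side",165,190),("top",285,135)):
    c=bot.capture(n); im=cv2.resize(c["color"][:,:,::-1],None,fx=4,fy=4,interpolation=cv2.INTER_CUBIC)
    for th,col in((0,(0,0,255)),(.06,(255,0,0))):
        cv2.polylines(im,[np.round(proj(c,case2w(p,lid2case(th,[[-168,-131,7],[-168,131,7],[0,131,7],[0,-131,7]])))*4).astype(int).reshape(-1,1,2)],True,col,1)
    cv2.imwrite(f"pics/h_{n}.png",im[y*4:y*4+600,x*4:x*4+600])
E
```

```text
t: 18.75
position: [494.3, -255.5, 150.5]
tcp_rot: [[-0.991, 0.096, 0.094], [0.134, 0.746, 0.652], [-0.007, 0.659, -0.752]]
wrist_force: [0.2, 0.2, 0.2]
grip_width: 0.301
t 18.75 case [-158.19   -2.99  150.52] phi -41.21 F [0.18 0.24 0.21] w 0.301 q [-0.94  0.36  1.64  0.48  1.69 -2.46]
```

View pics/h_side.png

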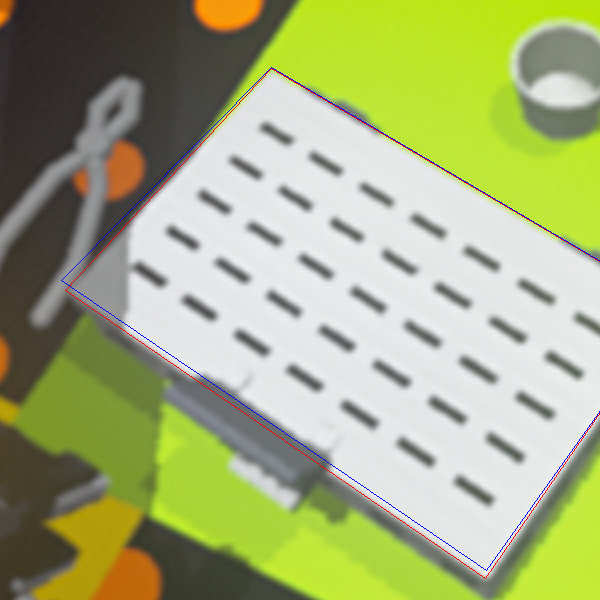

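View pics/h_top.png

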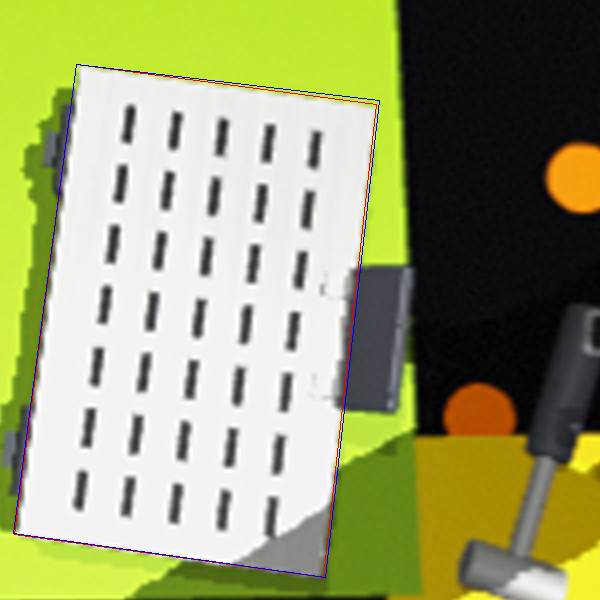

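The side view shows the lid edge on or near the red (0 rad) outline, with the catch nose at about (265,480). To be sure, I'll also press on top of the front edge with closed fingers and read the depth.

```bash
python3 -m handwheel '[0,0,0,-2,0,0,0, 0,0,0,-2,0,0,0, 0,2,0,0,7,0,0, 0,2,0,0,7,0,0, 0,2,0,0,7,0,0, 0,2,0,0,7,0,0, 0,1,0,0,7,0,0, 0,0.5,0,0,6,0,0, 0,0,0,0,0,0,0, 0,0,0,0,0,0,0]' >/dev/null
python3 -c "
from h import *; rep([-62,95,80],0)"
```

```text
t 19.85 case [-172.1   104.91  160.97] phi -0.33 F [-0.45 -0.7  -0.22] w 0.003 q [-0.82 -0.17  2.04 -0.01  1.29 -2.27]
togo [-1.48 10.92  8.14] [ 0.35 -1.14  1.7 ]
```

```bash
python3 -m handwheel '[0,-0.4,3,0,0,0,1.5, 0,-0.5,3,0,0,-1,0, 0,-0.5,3,0,0.3,0,0, 0,0,2,2,0,0,0, 0,0,0,2,0,0,0, 0,0,0,2,0,0,0, 0,0,0,2,0,0,0, 0,0,0,0,0,0,0, 0,0,0,0,0,0,0, 0,0,0,0,0,0,0]' >/dev/null
python3 -c "
from h import *; rep([-62,95,30],0)"
```

```text
t 20.85 case [-59.51  91.05  74.15] phi -1.11 F [ 0.38 -0.21  0.03] w 0.004 q [-0.6  -0.1   2.15  0.01  1.11 -2.02]
togo [ 0.33 -0.34  4.41] [ 1.11 -0.84 -0.3 ]
```

```bash
python3 -m handwheel '[0,0.3,-0.2,0.7,1,-0.8,0, 0,0,0,0.7,0,0,0, 0,0,0,0.7,0,0,0, 0,0,0,0.5,0,0,0, 0,0,0,0.4,0,0,0, 0,0,0,0.3,0,0,0, 0,0,0,0.3,0,0,0, 0,0,0,0.3,0,0,0, 0,0,0,0.2,0,0,0, 0,0,0,0.2,0,0,0]' >/dev/null
python3 -c "
from h import *; rep([-62,95,28],0)"
```

```text
t 21.85 case [-63.73  89.7   32.75] phi 0.02 F [ 0.39  0.42 -0.01] w 0.002 q [-0.6  -0.03  2.18  0.    0.99 -2.01]
togo [0.53 0.17 0.47] [-0.02  0.38 -0.37]
```

```bash
python3 -m handwheel '[0,0,0,0.2,0,0,0, 0,0,0,0.2,0,0,0, 0,0,0,0.2,0,0,0, 0,0,0,0.2,0,0,0, 0,0,0,0.2,0,0,0, 0,0,0,0.2,0,0,0, 0,0,0,0.2,0,0,0, 0,0,0,0.2,0,0,0, 0,0,0,0.2,0,0,0, 0,0,0,0.2,0,0,0]' >/dev/null
python3 -c "
from h import *; rep([-62,95,28],0)"
```

```text
t 22.85 case [-63.74  89.81  21.21] phi -0.17 F [-9.28  5.48 21.31] w 0.001 q [-0.6  -0.    2.18  0.    0.97 -2.01]
togo [ 0.52  0.17 -0.68] [ 0.17 -0.32 -0.21]
```

```bash
python3 -m handwheel '[0,0,0,0.3,0,0,0, 0,0,0,0.3,0,0,0, 0,0,0,-1,0,0,0, 0,0,0,-2,0,0,0, 0,0,0,-3,0,0,0, 0,0,0,-3,0,0,0, 0,0,0,-3,0,0,0, 0,0,0,-3,0,0,0, 0,0,-3,-1,0,0,0, 0,0,-3,0,0,0,0]' >/dev/null
python3 -m handwheel '[0,0,-4,-1,0,0,0, 0,0,-4,-1,0,0,0, 0,0,-4,-1,0,0,0, 0,0,-4,-1,0,0,0, 0,0,-4,0,0,0,0, 0,0,-4,0,0,0,0, 0,0,0,0,0,0,0, 0,0,0,0,0,0,0, 0,0,0,0,0,0,0, 0,0,0,0,0,0,0]' >/dev/null
python3 - <<'E'
from h import *; rep()
from bench import bot
p=np.load("p.npy"); L=[]
for n,x,y in(("side",165,190),("top",285,135)):
    c=bot.capture(n); cv2.imwrite(f"pics/full_{n}.png",c["color"][:,:,::-1]); im=cv2.resize(c["color"][:,:,::-1],None,fx=4,fy=4,interpolation=cv2.INTER_CUBIC)
    L.append(im[y*4:y*4+600,x*4:x*4+600].copy())
    cv2.imwrite(f"pics/i_{n}.png",L[-1])
a=cv2.imread("pics/h_side.png"); d=cv2.absdiff(a,L[0]); print("diff",d.mean())
E
```

```text
t 24.85 case [-375.16   87.6   227.51] phi -0.21 F [-0.01 -0.44 -0.89] w 0.0 q [-1.08  0.08  1.68 -0.01  1.39 -2.49]
diff 9.651961111111111
```

View pics/i_side.png

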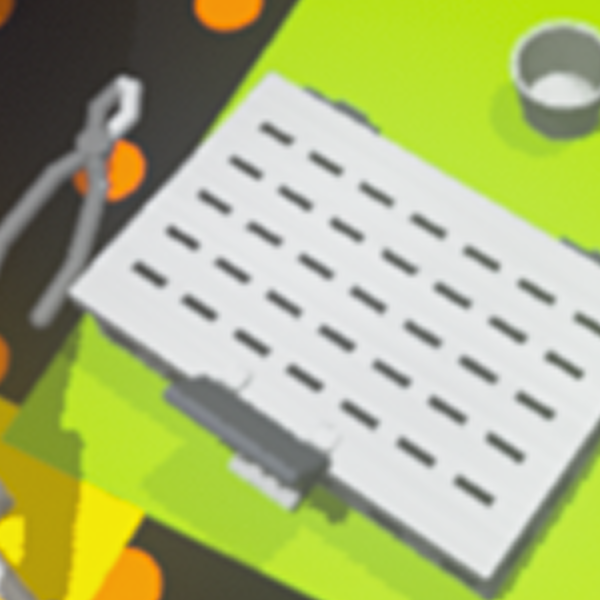

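View pics/full_top.png

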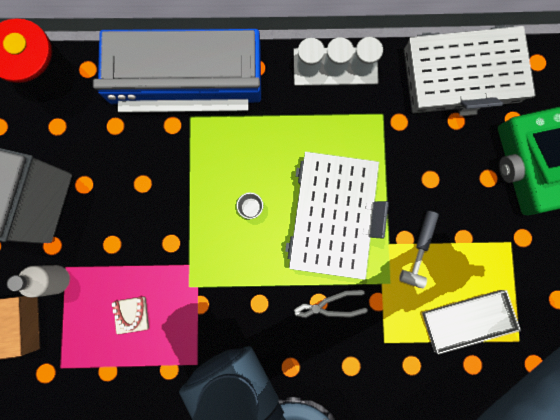

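The lid's front corner at (487,577) matches the 0 rad outline (486,578), while 0.06 rad would put it at about (487,570). The forceps, mallet and pot are at their original pixels, and the arm is clear, so I'm handing in.

```bash
python3 -c "
from bench import bot; print(bot.hand_in())"
```

```text
the job is handed in; nothing more can be done
None
```

I believe the case is closed with the catch over the lid, and I handed the job in at about 25 s. No verdict is reported, and the lid and catch angles are my readings from the pictures and the arm, not direct values.

**What I did:** I pushed the lid forward from behind to about 1.30 rad with closed fingers. Then I gripped the tab and lowered the lid along its hinge arc at about 0.26 rad/s. I kept pressing through the catch, let go, and pressed again beside the tab with at least 21 N. Last, I backed the arm clear.

**What the last checks showed:**
- **Lid:** its front corner lies within about a pixel of the fully shut outline, and the ajar (0.06 rad) outline does not fit. The second press did not change the picture, so it was already shut after the first.
- **Catch:** I judged it from the lid staying shut after I let go and from the second press. I did not measure its angle.
- **Forceps, mallet and pot:** at the same pixels as at the start.
- **Instruments:** hidden under the lid. I never touched them and could not check them after closing.
- **Arm:** well clear, wrist force about 1 N.

**What disagreed:** in the pictures the fingertips were 30 to 40 mm short of the reported TCP. The second press agreed: the fingers met the lid roughly 40 mm later than the reported TCP implied. I corrected for this when gripping. One case corner in my first pose fit was off by about 6 pixels, so I left it out.

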